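# Set the scoring saw's width dial: hood up, back to the stop, six clicks on

## Task

Set the cutting width of the scoring saw on the setting stand. Swing the stand's hood up past its spring so that it stays open by itself, turn the dial on top of the saw back anticlockwise (seen from above) until it meets its stop, then turn it clockwise exactly six clicks and leave it resting there with the hood open. Leave the things lying round the stand where they are.

Things in the scene. Friction and masses are not known exactly. Their poses are not given: they have to be found in the camera images.
- stand: Setting stand, fixed: grey base plate 235 (x) x 214 (y) x 12 mm. Origin on the vertical spindle axis at table height; x points away from the robot's side to the hinge side, z up. The closed hood spans x -85 to 101, y -77 to 77, z 28 to 126 mm, open below and behind; clear top and front, grey sides. A spring strut stands outside its -y side.
- hood (a joint): Angle of the hood about its hinge: 0 closed, 1.85 rad fully open, leaning back. Spring strut and weight (0.36 kg) pull it shut below about 1.05 rad and pull it open beyond; let go too early it falls shut. Lifting takes 3 to 4 N at the bar.
- hood_hinge (a point): Middle of the hood's hinge axis, which runs along the stand's y: 95 mm behind the spindle axis, 60 mm above the table.
- hood_bar (a point): Middle of the hood's pull bar: round steel, 12 mm thick, 120 mm long, along the stand's y, on two slanted posts 52 mm either side of the middle. It stands 30 mm before and 30 mm above the hood's top front edge. Closed, it is 110 mm in front of the spindle axis, 152 mm above the table; 225 mm from the hinge axis. It can turn between the fingers.
- scoring_set: Scoring saw, fixed on the stand's spindle at any yaw: toothed blade pair 119 mm across, lying flat 40 to 50 mm above the table, under a steel hub 84 mm across (top at 59.5 mm). Origin on the spindle axis 40 mm above the table, z up. The plunger block that makes the clicks (top at 69 mm) sits 42 to 57 mm out on its +y axis, a stop lug beside its +x axis.
- dial_grip (a point): Grip point of the dial, on the spindle axis, 88 mm above the table. The dial: black disc 64 mm across, face 72 mm above the table, with an upright grip rib across it, 14 mm thick, 50 mm long, top 98 mm above the table. This frame's x axis runs along the rib to the pointer nose, z up.
- dial_mark (a point): Point on the rib over the pointer nose, 26 mm from the spindle axis; at the stop it lies on the +x axis of scoring_set. Clockwise leads away, with a rest every 18 degrees from the stop (within 2 degrees) to the 12th click. Leaving a rest resists with 0.13 N m, falls to nothing half-way, then pulls as much into the next; over 0.3 N m is the stop. Starts 2 to 5 clicks out.
- flange: Loose clamping flange, steel, 66 mm across, 13 mm high, on the table left of the stand. Origin at the centre of its underside. Leave alone.
- hex_key: Loose hexagon key, 51 x 130 x 8 mm, on the table left of the stand. Origin at the centre of its underside. Leave alone.
- caliper: Loose steel caliper, 78 x 220 x 9 mm, on the table in front of the stand. Origin at the centre of its underside. Leave alone.
- offcut: Loose timber offcut, 60 x 90 x 30 mm, on the table in front and left of the stand. Origin at the centre of its underside. Leave alone.

How it is judged:
By the outcome, as a careful person would: the job done as asked, in the order asked, and still so for the second after the job is handed in, with the robot touching nothing.
It also fails if it takes over 72 s, if anything falls off the work surface, if the arm or the gripper's body presses on something with over 40 N, if the wrist force passes 120 N, or if a joint passes its speed limit or range.

## Robot

A 6-joint arm with a two-finger parallel gripper is mounted at the origin on a cart in front of the work surface, level with it; the furniture and walls round the work are solid. World frame = base frame: x ahead of the robot, y to its left, z up, the work surface at z = 0. Lengths are in m, angles in rad, forces in N, time in s.
With the tool pointing down it reaches from about 0.35 to 0.975 m from the base axis. Payload 4.9 kg.
Tool frame: the origin (TCP) lies at the very end of the fingers, on their centre line; the grasp point (between the pads) lies 19 mm behind it (ctrl.grasp_offset is the distance from the TCP to the grasp point, in m); z points along the fingers, y is the line along which they close (so a half turn about z gives the same grasp; the last joint's range is limited). The gripper opens to 85 mm and grips with 20 to 120 N. Pads are 22 mm wide; open, the fingers measure 114 mm over their backs; the gripper's body (76 mm by 85 mm) begins 54 mm behind the grasp point. The pads swing forward as they close: fully open they stand 13 mm farther back than shut.
Start: joints at [1.098, 0.053, 1.613, -0, 1.476, -0.119], TCP at [0.217, 0.586, 0.231] pointing down, gripper open.
Joint ranges: [-3.01, 3.01], [-1.01, 2.22], [0.06, 2.58], [-1.02, 4.17], [0.09, 2.62], [-3.14, 3.14]. Speed limits (rad/s): [2.57, 2.57, 3.14, 3.14, 3.14, 3.14].

## Interface

Orientations are given as a rotation vector (axis times angle).
In Python, from station import ctrl, optics gives the robot as it stands.
- The arm moves only by the shell command python3 -m handwheel 'ROWS' [OPENING] [FORCE]. ROWS is JSON, a list of rows, each an object of numbers: "tx", "ty", "tz": the shift along the tool's x, y, z in mm; "roll": the turn about the tool's z in rad. A call has 1 to 12 rows; each row shifts and turns the commanded pose from where the row before left it, along the tool's axes as they then stand; what a row does not reach is not made up. A row lasts 1/12 s, in which the tool goes at most 41.7 mm and 7.16 degrees, less where a joint would pass 70% of its speed; a pose out of reach is approached as far as the arm can. A call with a gripper value outside its range is refused whole. OPENING is the finger opening in mm, from 0 to 85.4, set as the call begins (- or left out, the last holds). The fingers move at their own pace and stop on an object; FORCE is the grip in N (left out, the last holds). Time passes only in rows, so rows that do not move let the fingers close. It gives the time, the measured TCP pose, the force, the opening and the grip force at its end, in the units of the state.
- ctrl.get_obs(): the state, without advancing time (a new reading comes with each control period).
- optics.get_image(name): name is "scene" or "top" or "wrist"; returns (picture, depth): 420x560x3 uint8, red, green, blue; 420x560 float32, m along the optical axis (not along the pixel's ray), 0 where there is no reading.
- optics.camera_params(name): a dict with "mtx" (3x3 intrinsics, pixels), "extrinsics" (4x4, takes a point from camera to world coordinates); the wrist camera has in their place "tool_from_camera" (4x4, takes a point from camera to tool coordinates, whose origin is the TCP and whose axes are the flange's). Camera axes: x right, y down, z forward; pixel columns grow to the right and rows downward; lengths in m; the calibration is good to about 2 mm. A picture is of the moment at which its call begins: read the wrist's pose just before it. camera_params takes no time and is no camera call.
- ctrl.finish_job(): hands the job in; it is judged then, once.
The state is a dict: "t": time; "q": joint angles; "dq": joint speeds; "effort": joint torques, N m; "tool_pos": TCP position; "tool_rot": TCP orientation; "contact_force": force on the tool from outside, world axes, zero at the start; "wrist_torque": the same for the moment, N m; "opening": finger opening in m; "grip_force": force on a finger pad.
Only numpy, scipy, OpenCV 4.12 (cv2) and the standard library are available. Lean on these libraries where they do the work, as an engineer would, in place of code of your own. Each camera call takes 0.05 s, during which the arm holds its last target. There are 200 camera calls.

## Working session

There is one attempt and no reset: what is moved stays moved. The work goes in short steps, Python scripts to look and compute and a shell command to move; the robot and the scene stay as the last step left them, time stands still between calls to the robot, and variables do not carry over. Pictures are saved under pics/ and viewed, at most 10 in all, crops included, and the job is handed in when it is done.

```bash
ls; mkdir -p pics; python3 - <<'E'
from station import ctrl, optics
import cv2, numpy as np
o=ctrl.get_obs(); print({k:np.round(v,3) for k,v in o.items()})
for n in ["scene","top"]:
    im,d=optics.get_image(n); cv2.imwrite(f"pics/{n}0.png",im[:,:,::-1]); np.savez(f"pics/{n}0.npz",im=im,d=d)
    p=optics.camera_params(n); print(n,p["mtx"].round(1).tolist(),p["extrinsics"].round(3).tolist())
print(optics.camera_params("wrist"), ctrl.grasp_offset)
E
```

```text
pics
{'t': np.float64(0.0), 'q': array([ 1.098,  0.053,  1.614, -0.   ,  1.476, -0.119]), 'dq': array([ 0.   ,  0.   , -0.002,  0.001, -0.001,  0.   ]), 'effort': array([-2.0000e-03, -3.9368e+01, -3.7017e+01, -0.0000e+00,  7.0000e-03,
        0.0000e+00]), 'tool_pos': array([0.216, 0.586, 0.23 ]), 'tool_rot': array([-5.530e-01, -3.092e+00,  3.000e-03]), 'contact_force': array([-0.422,  0.913,  0.368]), 'wrist_torque': array([ 0.003, -0.015,  0.067]), 'grip_force': np.float64(0.0), 'opening': np.float64(0.085)}
scene [[412.0, 0.0, 281.8], [0.0, 412.0, 216.3], [0.0, 0.0, 1.0]] [[0.503, -0.625, 0.597, 0.036], [-0.864, -0.353, 0.358, -0.126], [-0.013, -0.696, -0.718, 0.718], [0.0, 0.0, 0.0, 1.0]]
top [[529.7, 0.0, 279.7], [0.0, 529.7, 213.1], [0.0, 0.0, 1.0]] [[0.022, -0.991, 0.132, 0.41], [-1.0, -0.022, 0.008, 0.152], [-0.005, -0.133, -0.991, 1.061], [0.0, 0.0, 0.0, 1.0]]
{'mtx': array([[310.22677664,   0.        , 280.3650498 ],
       [  0.        , 310.22677664, 211.60244225],
       [  0.        ,   0.        ,   1.        ]]), 'tool_from_camera': array([[ 9.70688477e-04, -9.46881585e-01, -3.21580971e-01,
         8.31914336e-02],
       [ 9.99999336e-01,  7.19407569e-04,  9.00221343e-04,
         3.01542930e-04],
       [-6.21055228e-04, -3.21581631e-01,  9.46881655e-01,
        -1.43980895e-01],
       [ 0.00000000e+00,  0.00000000e+00,  0.00000000e+00,
         1.00000000e+00]])} 0.0187
```

View pics/scene0.png

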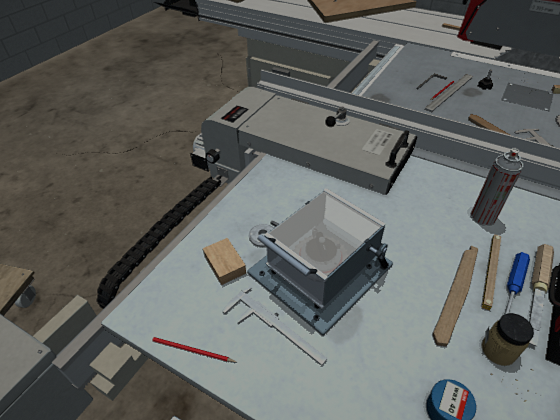

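View pics/top0.png

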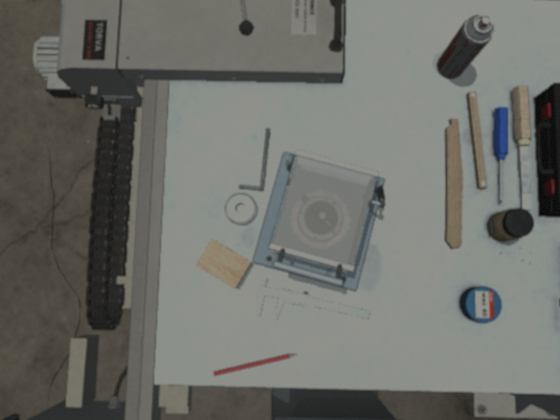

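The scene view shows the closed hood with its bar toward the robot, around scene pixel (290,255). In the top view the plate corners are near (285,152), (387,178), (357,290) and (254,260). I'll fit the stand pose to those.

```bash
cat > h.py <<'E'
from station import ctrl, optics
import cv2, numpy as np
from scipy.spatial.transform import Rotation as R
def proj(n,P):
    p=optics.camera_params(n); T=np.linalg.inv(p["extrinsics"]); c=np.asarray(P)@T[:3,:3].T+T[:3,3]; u=c@p["mtx"].T; return u[:,:2]/u[:,2:]
def ray(n,uv,z):
    p=optics.camera_params(n); E=p["extrinsics"]; d=E[:3,:3]@np.linalg.inv(p["mtx"])@[*uv,1]; return E[:3,3]+d*(z-E[2,3])/d[2]
def cloud(n,d):
    p=optics.camera_params(n); v,u=np.mgrid[:420,:560]; P=np.stack([u,v,np.ones_like(u)],-1)@np.linalg.inv(p["mtx"]).T*d[...,None]
    return P@p["extrinsics"][:3,:3].T+p["extrinsics"][:3,3]
E
python3 - <<'E'
from h import *
for uv in [(285,152),(387,178),(357,290),(254,260)]: print(ray("top",uv,.012).round(4))
z=np.load("pics/top0.npz"); P=cloud("top",z["d"])
reg=np.zeros((420,560),bool); reg[140:300,240:400]=1
for lo,hi in [(.008,.016),(.14,.165),(.115,.135),(.03,.06),(.06,.11)]:
    m=reg&(P[...,2]>lo)&(P[...,2]<hi)&(z["d"]>0); q=P[m]
    if len(q)>10:
        r=cv2.minAreaRect(q[:,:2].astype(np.float32)*1000); print(lo,hi,len(q),q.mean(0).round(4),r)
im=cv2.resize(z["im"][135:305,235:405],None,fx=3.5,fy=3.5,interpolation=cv2.INTER_CUBIC)[:,:,::-1]; cv2.imwrite("pics/c1.png",im)
E
```

```text
[0.6753 0.1518 0.012 ]
[ 0.6261 -0.0546  0.012 ]
[0.4015 0.005  0.012 ]
[0.4556 0.2084 0.012 ]
0.008 0.016 3357 [0.5106 0.1236 0.0114] ((519.6064453125, 119.48114776611328), (277.41510009765625, 310.2707824707031), 75.70538330078125)
0.14 0.165 550 [0.4298 0.1091 0.1549] ((435.4104919433594, 107.74221801757812), (119.49797821044922, 25.927095413208008), 75.61624145507812)
0.115 0.135 8877 [0.5417 0.0807 0.1238] ((540.6997680664062, 80.8578872680664), (154.33416748046875, 191.63902282714844), 75.72372436523438)
0.03 0.06 271 [0.4827 0.108  0.0388] ((513.2761840820312, 102.60298156738281), (196.60269165039062, 273.3696594238281), 65.74091339111328)
0.06 0.11 259 [0.5926 0.0278 0.0783] ((545.3265380859375, 72.54789733886719), (199.72508239746094, 188.35406494140625), 75.8210678100586)
```

View pics/c1.png

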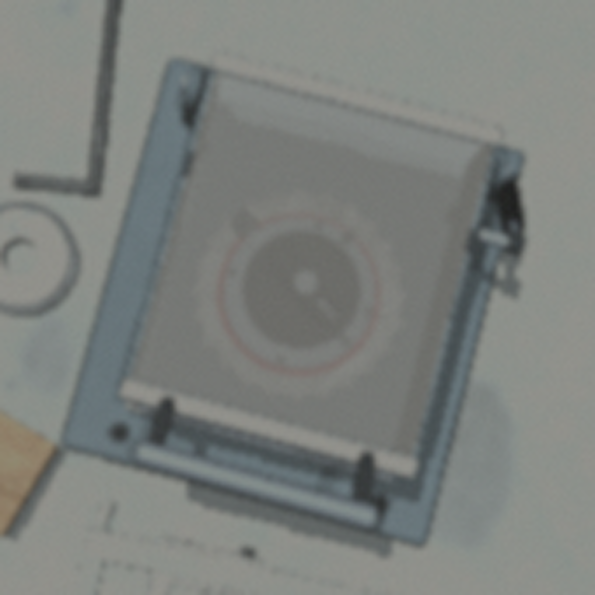

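The depth fit puts the spindle at about (533, 83) mm and the stand yaw at about -14.3°. In the crop, the plunger block is near (245,222) and the dial centre near (302,288). The pointer stripe near (325,305) suggests the dial starts about 4 clicks out. I'll roll the tool so that tool y points along stand +x.

```bash
python3 -m handwheel '[{"roll":0.122},{"roll":0.122},{"roll":0.122},{"roll":0.122},{"roll":0.122},{"roll":0.122},{"roll":0.122},{"roll":0.122},{"roll":0.122},{"roll":0.122},{"roll":0.122},{"roll":0.122}]' 50
python3 -m handwheel '[{"tx":-35,"ty":27},{"tx":-35,"ty":27},{"tx":-35,"ty":27},{"tx":-35,"ty":27},{"tx":-35,"ty":27},{"tx":-35,"ty":27},{"tx":-35,"ty":27},{"tx":-35,"ty":27},{"tx":-35,"ty":27},{"tx":-35,"ty":27},{},{}]'
```

```text
$[0]: bad value
$[0]: bad value
```

```bash
python3 -m handwheel '[{"tx":0,"ty":0,"tz":0,"roll":0.122},{"tx":0,"ty":0,"tz":0,"roll":0.122},{"tx":0,"ty":0,"tz":0,"roll":0.122},{"tx":0,"ty":0,"tz":0,"roll":0.122},{"tx":0,"ty":0,"tz":0,"roll":0.122},{"tx":0,"ty":0,"tz":0,"roll":0.122},{"tx":0,"ty":0,"tz":0,"roll":0.122},{"tx":0,"ty":0,"tz":0,"roll":0.122},{"tx":0,"ty":0,"tz":0,"roll":0.122},{"tx":0,"ty":0,"tz":0,"roll":0.122},{"tx":0,"ty":0,"tz":0,"roll":0.122},{"tx":0,"ty":0,"tz":0,"roll":0.122}]' 50
```

```text
t: 1.1
tool_pos: [0.2163, 0.5859, 0.2305]
tool_rot: [2.484, 1.923, -0.002]
contact_force: [-0.2, 0.3, -0.3]
opening: 0.05
grip_force: 0.0
```

```bash
python3 -m handwheel '[{"tx":-33,"ty":25,"tz":0,"roll":0},{"tx":-33,"ty":25,"tz":0,"roll":0},{"tx":-33,"ty":25,"tz":0,"roll":0},{"tx":-33,"ty":25,"tz":0,"roll":0},{"tx":-33,"ty":25,"tz":0,"roll":0},{"tx":-33,"ty":25,"tz":0,"roll":0},{"tx":-33,"ty":25,"tz":0,"roll":0},{"tx":-33,"ty":25,"tz":0,"roll":0},{"tx":-33,"ty":25,"tz":0,"roll":0},{"tx":-33,"ty":25,"tz":0,"roll":0},{"tx":0,"ty":0,"tz":0,"roll":0},{"tx":0,"ty":0,"tz":0,"roll":0}]' 50
cat >> h.py <<'E'
def tool_to(P):
    o=ctrl.get_obs(); M=R.from_rotvec(o["tool_rot"]).as_matrix(); x=M[:,0]
    print("yaw",np.degrees(np.arctan2(x[1],x[0])).round(2),"z",M[:,2].round(3),"to go mm",((np.array(P)-o["tool_pos"])@M*1000).round(1),"q",o["q"].round(2),"t",o["t"])
E
python3 -c "
from h import *
tool_to([.4264,.110,.133])"
```

```text
t: 2.1
tool_pos: [0.3788, 0.2033, 0.231]
tool_rot: [-2.483, -1.924, 0.0]
contact_force: [-0.2, 0.2, -0.0]
opening: 0.0501
grip_force: 0.0
yaw 75.54 z [-0.  0. -1.] to go mm [-78.5  69.4  97.9] q [ 0.32 -0.44  2.04  0.    1.54  0.57] t 2.1
```

```bash
python3 -m handwheel '[{"tx":-26,"ty":23.5,"tz":0,"roll":0},{"tx":-26,"ty":23.5,"tz":0,"roll":0},{"tx":-26.5,"ty":23.4,"tz":0,"roll":0},{"tx":0,"ty":0,"tz":25,"roll":0},{"tx":0,"ty":0,"tz":20,"roll":0},{"tx":0,"ty":0,"tz":0,"roll":0}]' 50
python3 -c "
from h import *
tool_to([.4275,.110,.133])
im,d=optics.get_image('wrist'); cv2.imwrite('pics/w1.png',im[:,:,::-1])"
```

```text
t: 2.6
tool_pos: [0.4245, 0.1125, 0.1815]
tool_rot: [-2.473, -1.929, 0.011]
contact_force: [-0.7, 0.3, -1.7]
opening: 0.0499
grip_force: 0.0
yaw 75.91 z [-0.009 -0.    -1.   ] to go mm [-1.6  3.9 48.4] q [ 0.09 -0.38  2.08  0.    1.45  0.33] t 2.6
```

View pics/w1.png

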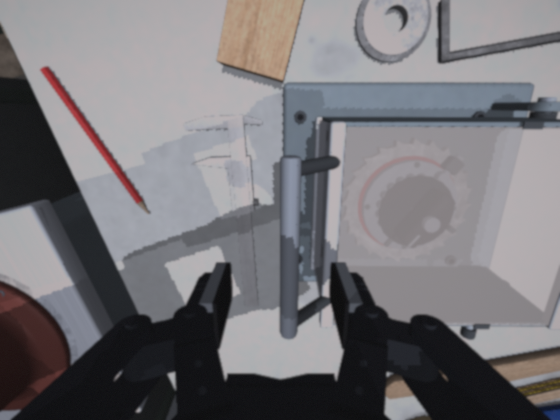

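The bar shows at column 289, rows 158–338, just right of the mid-finger column 281. I'll compute the bar middle in tool axes.

```bash
cat >> h.py <<'E'
def wray(uv,z):
    o=ctrl.get_obs(); M=R.from_rotvec(o["tool_rot"]).as_matrix(); p=optics.camera_params("wrist"); T=p["tool_from_camera"]
    d=M@T[:3,:3]@np.linalg.inv(p["mtx"])@[*uv,1]; c=M@T[:3,3]+o["tool_pos"]; return c+d*(z-c[2])/d[2]
E
python3 -c "
from h import *
for uv in [(290,162),(288,334),(289,248)]: 
    P=wray(uv,.155);print(P.round(4)); tool_to([P[0],P[1],.133])"
```

```text
[0.4433 0.1639 0.155 ]
yaw 75.95 z [-0.006 -0.    -1.   ] to go mm [54.   5.3 50.5] q [ 0.09 -0.38  2.07  0.    1.45  0.33] t 2.65
[0.4148 0.0504 0.155 ]
yaw 75.95 z [-0.006 -0.    -1.   ] to go mm [-63.    5.2  50.7] q [ 0.09 -0.38  2.07  0.    1.45  0.33] t 2.65
[0.4305 0.1127 0.155 ]
yaw 75.95 z [-0.006 -0.    -1.   ] to go mm [ 1.3  5.3 50.6] q [ 0.09 -0.38  2.07  0.    1.45  0.33] t 2.65
```

```bash
python3 -m handwheel '[{"tx":-3,"ty":4.5,"tz":10,"roll":0},{"tx":0,"ty":0,"tz":20,"roll":0},{"tx":0,"ty":0,"tz":19,"roll":0},{"tx":0,"ty":0,"tz":0,"roll":0},{"tx":0,"ty":0,"tz":0,"roll":0}]' 50
python3 -m handwheel '[{"tx":0,"ty":0,"tz":0,"roll":0},{"tx":0,"ty":0,"tz":0,"roll":0},{"tx":0,"ty":0,"tz":0,"roll":0},{"tx":0,"ty":0,"tz":0,"roll":0},{"tx":0,"ty":0,"tz":0,"roll":0},{"tx":0,"ty":0,"tz":0,"roll":0}]' 5 35
python3 -c "
from h import *
tool_to([.429,.107,.133])
a=np.radians(155.8); 
for k in range(1,25):
    th=k*.0625; f=lambda t:225*np.array([np.cos(a-t),np.sin(a-t)]); print(k,round(th,2),(f(th)-f(th-.0625)).round(1), end=' ')"
```

```text
t: 3.07
tool_pos: [0.4307, 0.1084, 0.1373]
tool_rot: [-2.476, -1.932, 0.001]
contact_force: [0.3, 0.4, 0.2]
opening: 0.0501
grip_force: 0.0
t: 3.57
tool_pos: [0.4289, 0.1089, 0.1391]
tool_rot: [-2.473, -1.928, 0.006]
contact_force: [-13.6, 1.6, 11.2]
opening: 0.0105
grip_force: 34.3
yaw 75.87 z [-0.007  0.002 -1.   ] to go mm [-1.8  0.6  6.1] q [ 0.08 -0.33  2.11  0.    1.36  0.32] t 3.5667
1 0.06 [ 6.2 12.6] 2 0.12 [ 6.9 12.2] 3 0.19 [ 7.7 11.8] 4 0.25 [ 8.4 11.3] 5 0.31 [ 9.1 10.7] 6 0.38 [ 9.7 10.1] 7 0.44 [10.4  9.5] 8 0.5 [10.9  8.8] 9 0.56 [11.5  8.1] 10 0.62 [12.   7.4] 11 0.69 [12.4  6.6] 12 0.75 [12.8  5.9] 13 0.81 [13.1  5. ] 14 0.88 [13.4  4.2] 15 0.94 [13.6  3.4] 16 1.0 [13.8  2.5] 17 1.06 [14.   1.6] 18 1.12 [14.   0.8] 19 1.19 [14.1 -0.1] 20 1.25 [14. -1.] 21 1.31 [13.9 -1.9] 22 1.38 [13.8 -2.7] 23 1.44 [13.6 -3.6] 24 1.5 [13.3 -4.4]
```

```bash
python3 -m handwheel '[{"tx":0,"ty":0,"tz":0,"roll":0},{"tx":0,"ty":-2,"tz":3,"roll":0},{"tx":0,"ty":0,"tz":2.5,"roll":0},{"tx":0,"ty":0,"tz":0,"roll":0}]' 25
python3 -m handwheel '[{"tx":0,"ty":0,"tz":0,"roll":0},{"tx":0,"ty":0,"tz":0,"roll":0},{"tx":0,"ty":0,"tz":0,"roll":0},{"tx":0,"ty":0,"tz":0,"roll":0},{"tx":0,"ty":0,"tz":0,"roll":0}]' 5 35
```

```text
t: 3.9
tool_pos: [0.4288, 0.1082, 0.1313]
tool_rot: [-2.478, -1.931, 0.001]
contact_force: [-0.2, 0.0, -0.6]
opening: 0.0251
grip_force: 0.0
t: 4.32
tool_pos: [0.4287, 0.1083, 0.1316]
tool_rot: [-2.478, -1.93, 0.001]
contact_force: [-3.1, -0.4, 0.9]
opening: 0.0108
grip_force: 34.1
```

Well centred. Now the arc, first half, at 0.0625 rad per row.

```bash
python3 -m handwheel '[{"tx":0,"ty":6.2,"tz":-12.6,"roll":0},{"tx":0,"ty":6.9,"tz":-12.2,"roll":0},{"tx":0,"ty":7.7,"tz":-11.8,"roll":0},{"tx":0,"ty":8.4,"tz":-11.3,"roll":0},{"tx":0,"ty":9.1,"tz":-10.7,"roll":0},{"tx":0,"ty":9.7,"tz":-10.1,"roll":0},{"tx":0,"ty":10.4,"tz":-9.5,"roll":0},{"tx":0,"ty":10.9,"tz":-8.8,"roll":0}]'
python3 -c "
from h import *
o=ctrl.get_obs();H=np.array([.533+.969*.095,.083-.247*.095]);g=o['tool_pos'];v=np.array([(g[:2]-H)@[.969,-.247],g[2]+.0187-.06]);print(v,np.hypot(*v),np.radians(155.8)-np.arctan2(v[1],v[0]))"
```

```text
t: 4.98
tool_pos: [0.4961, 0.0912, 0.2216]
tool_rot: [-2.477, -1.93, 0.003]
contact_force: [-7.3, 0.6, 4.7]
opening: 0.0105
grip_force: 34.1
[-0.13274172  0.18026833] 0.22386834136615755 0.5137148612592668
```

```bash
python3 -m handwheel '[{"tx":0,"ty":11.5,"tz":-8.1,"roll":0},{"tx":0,"ty":12,"tz":-7.4,"roll":0},{"tx":0,"ty":12.4,"tz":-6.6,"roll":0},{"tx":0,"ty":12.8,"tz":-5.9,"roll":0},{"tx":0,"ty":13.1,"tz":-5,"roll":0},{"tx":0,"ty":13.4,"tz":-4.2,"roll":0},{"tx":0,"ty":13.6,"tz":-3.4,"roll":0},{"tx":0,"ty":13.8,"tz":-2.5,"roll":0}]'
python3 -m handwheel '[{"tx":0,"ty":14,"tz":-1.6,"roll":0},{"tx":0,"ty":14,"tz":-0.8,"roll":0},{"tx":0,"ty":14.1,"tz":0,"roll":0},{"tx":0,"ty":14,"tz":1,"roll":0},{"tx":0,"ty":13.9,"tz":1.9,"roll":0},{"tx":0,"ty":13.8,"tz":2.7,"roll":0},{"tx":0,"ty":0,"tz":0,"roll":0}]'
python3 -c "
from h import *
o=ctrl.get_obs();H=np.array([.533+.969*.095,.083-.247*.095]);g=o['tool_pos'];v=np.array([(g[:2]-H)@[.969,-.247],g[2]+.0187-.06]);print(v,np.hypot(*v),np.radians(155.8)-np.arctan2(v[1],v[0]))"
```

```text
t: 5.65
tool_pos: [0.5975, 0.0656, 0.2656]
tool_rot: [2.477, 1.929, 0.003]
contact_force: [-3.6, 0.7, 10.3]
opening: 0.0104
grip_force: 37.0
t: 6.23
tool_pos: [0.6808, 0.0446, 0.2615]
tool_rot: [2.475, 1.927, 0.008]
contact_force: [2.4, 0.5, 2.9]
opening: 0.0104
grip_force: 35.8
[0.05775358 0.22018184] 0.22763022339941347 1.40494738374459
```

```bash
python3 -m handwheel '[{"tx":0,"ty":13.6,"tz":3.6,"roll":0},{"tx":0,"ty":13.3,"tz":4.4,"roll":0},{"tx":0,"ty":0,"tz":0,"roll":0}]'
python3 -m handwheel '[{"tx":0,"ty":0,"tz":0,"roll":0},{"tx":0,"ty":0,"tz":0,"roll":0},{"tx":0,"ty":0,"tz":-15,"roll":0},{"tx":0,"ty":0,"tz":-25,"roll":0},{"tx":0,"ty":-10,"tz":-25,"roll":0},{"tx":0,"ty":-35,"tz":0,"roll":0},{"tx":0,"ty":-40,"tz":0,"roll":0},{"tx":0,"ty":-40,"tz":0,"roll":0},{"tx":0,"ty":-40,"tz":0,"roll":0},{"tx":0,"ty":0,"tz":0,"roll":0}]' 35
python3 - <<'E'
from h import *
tool_to([.533,.083,.2])
im,d=optics.get_image('wrist'); cv2.imwrite('pics/w2.png',im[:,:,::-1])
E
```

```text
t: 6.48
tool_pos: [0.7061, 0.0381, 0.2525]
tool_rot: [2.476, 1.927, 0.006]
contact_force: [3.1, 0.0, 1.0]
opening: 0.0107
grip_force: 37.0
t: 7.32
tool_pos: [0.5368, 0.0813, 0.3163]
tool_rot: [-2.474, -1.933, 0.003]
contact_force: [0.5, 0.6, -1.4]
opening: 0.0349
grip_force: 0.0
yaw 75.99 z [-0.003  0.001 -1.   ] to go mm [  0.7  -3.8 116.3] q [ 0.01 -0.18  1.69  0.    1.63  0.26] t 7.3167
```

View pics/w2.png

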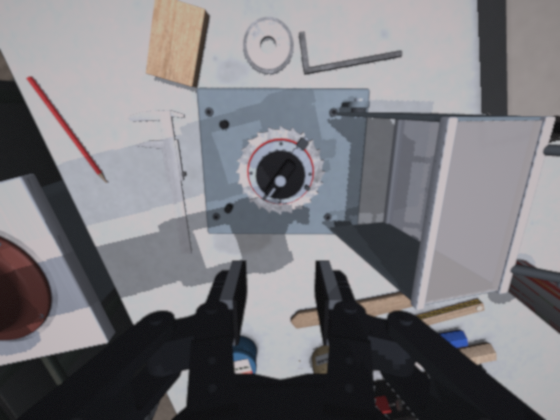

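The hood stands open and the dial is visible around (280,173), with the plunger block at (302,144). I'll zoom in on the dial.

```bash
python3 - <<'E'
from h import *
im=cv2.imread('pics/w2.png')[120:225,230:335]
cv2.imwrite('pics/c2.png',cv2.resize(im,None,fx=5.7,fy=5.7,interpolation=cv2.INTER_CUBIC))
for uv in [(280,172)]: print(wray(uv,.072))
E
```

```text
[0.54025186 0.08492136 0.072     ]
```

View pics/c2.png

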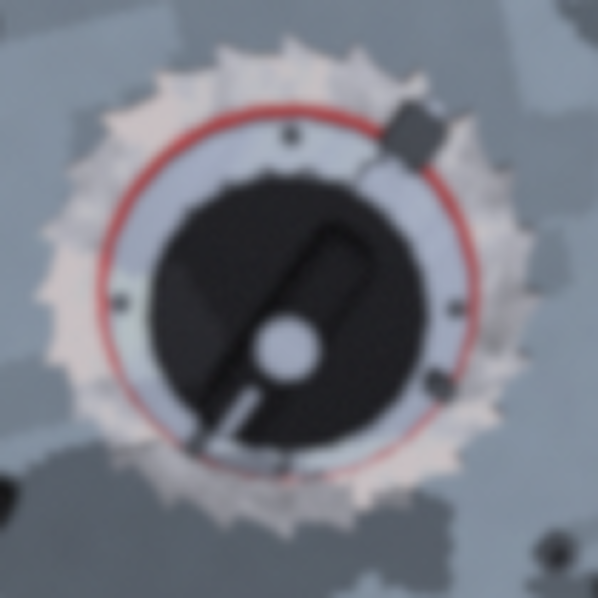

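The pointer stripe runs to the nose at crop (200,440), the rib's far end is at (350,240), the plunger is at (415,135) and the stop lug at (438,383).

```bash
python3 - <<'E'
from h import *
f=lambda u,v,z: wray((230+(u+.5)/5.7-.5,120+(v+.5)/5.7-.5),z)[:2]
c=f(289,313,.072); h=f(290,290,.0595); pl=f(415,135,.069); lug=f(438,383,.065)
a=f(347,240,.098); b=f(225,430,.098); n=f(200,440,.076); k=f(288,348,.1)
ang=lambda v:np.degrees(np.arctan2(v[1],v[0])).round(1)
print("disc",c,"hub",h,"knob",k,"ribends",a,b,"rib ang",ang(b-a),"nose",ang(n-c),"plunger",ang(pl-h),np.hypot(*(pl-h)),"lug",ang(lug-h))
tool_to([*c,.15])
E
```

```text
disc [0.53982974 0.08170748] hub [0.54070603 0.08428624] knob [0.53927319 0.08031164] ribends [0.55641733 0.09893671] [0.52182509 0.06579726] rib ang -136.2 nose -139.4 plunger 38.9 0.04513911214176573 lug -45.1
yaw 75.96 z [ 0.001  0.    -1.   ] to go mm [  1.1  -0.4 167. ] q [ 0.01 -0.17  1.69  0.    1.63  0.26] t 7.3667
```

```bash
python3 -m handwheel '[{"tx":0,"ty":0,"tz":20,"roll":0.102},{"tx":0,"ty":0,"tz":20,"roll":0.102},{"tx":0,"ty":0,"tz":20,"roll":0.102},{"tx":0,"ty":0,"tz":20,"roll":0.102},{"tx":0,"ty":0,"tz":20,"roll":0.102},{"tx":0,"ty":0,"tz":20,"roll":0.102},{"tx":0,"ty":0,"tz":0,"roll":0},{"tx":0,"ty":0,"tz":0,"roll":0},{"tx":0,"ty":0,"tz":0,"roll":0}]' 50
python3 - <<'E'
from h import *
tool_to([.533,.083,.08])
im,d=optics.get_image('wrist'); cv2.imwrite('pics/w3.png',im[:,:,::-1]); tool_to([.533,.083,.08])
E
```

```text
t: 8.12
tool_pos: [0.5443, 0.0795, 0.1978]
tool_rot: [2.943, 1.097, 0.004]
contact_force: [0.1, 0.1, 0.1]
opening: 0.0501
grip_force: 0.0
yaw 40.9 z [ 0.003 -0.    -1.   ] to go mm [ -6.4 -10.3 117.8] q [ 0.01 -0.11  1.82 -0.    1.42  0.87] t 8.1167
yaw 40.88 z [ 0.003 -0.    -1.   ] to go mm [ -6.7 -10.5 118.2] q [ 0.01 -0.11  1.82 -0.    1.42  0.87] t 8.1667
```

View pics/w3.png

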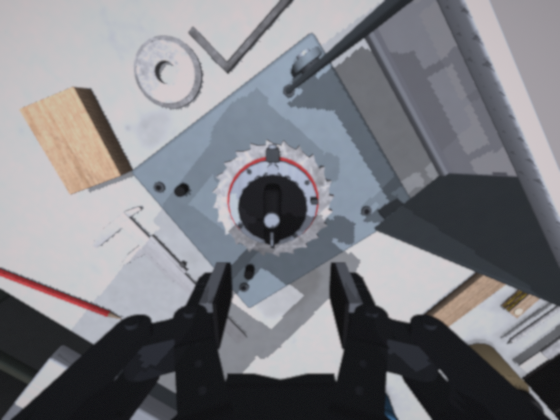

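The disc centre is at about (273,209) and the rib stands vertical in the image, so it's aligned with tool x. The plunger at (274,153) is exactly opposite the pointer, so the dial is 5 clicks out.

```bash
python3 - <<'E'
from h import *
P=wray((273,209.5),.072); print(P); tool_to([P[0],P[1],.076]); Q=wray((272,219),.1); print(Q); tool_to([Q[0],Q[1],.076])
E
```

```text
[0.53515498 0.08054874 0.072     ]
yaw 40.88 z [ 0.003 -0.    -1.   ] to go mm [ -6.7  -7.2 122.2] q [ 0.01 -0.11  1.82 -0.    1.42  0.87] t 8.1667
[0.53570684 0.08132781 0.1       ]
yaw 40.88 z [ 0.003 -0.    -1.   ] to go mm [ -5.7  -7.4 122.2] q [ 0.01 -0.11  1.82 -0.    1.42  0.87] t 8.1667
```

```bash
python3 -m handwheel '[{"tx":-6.2,"ty":-7.4,"tz":20,"roll":0},{"tx":0,"ty":0,"tz":30,"roll":0},{"tx":0,"ty":0,"tz":30,"roll":0},{"tx":0,"ty":0,"tz":25,"roll":0},{"tx":0,"ty":0,"tz":15,"roll":0},{"tx":0,"ty":0,"tz":0,"roll":0},{"tx":0,"ty":0,"tz":0,"roll":0},{"tx":0,"ty":0,"tz":0,"roll":0}]' 45
python3 -m handwheel '[{"tx":0,"ty":0,"tz":0,"roll":0},{"tx":0,"ty":0,"tz":0,"roll":0},{"tx":0,"ty":0,"tz":0,"roll":0},{"tx":0,"ty":0,"tz":0,"roll":0},{"tx":0,"ty":0,"tz":0,"roll":0},{"tx":0,"ty":0,"tz":0,"roll":0}]' 8 30
python3 -c "
from h import *
tool_to([.535,.0815,.076]);print(ctrl.get_obs()['wrist_torque'])"
```

```text
t: 8.83
tool_pos: [0.5355, 0.0811, 0.0783]
tool_rot: [2.943, 1.095, 0.006]
contact_force: [0.4, -0.3, 0.3]
opening: 0.0447
grip_force: 0.0
t: 9.33
tool_pos: [0.5349, 0.081, 0.0776]
tool_rot: [2.943, 1.094, 0.004]
contact_force: [0.2, -1.3, 6.1]
opening: 0.0133
grip_force: 32.2
yaw 40.78 z [ 0.003 -0.    -1.   ] to go mm [ 0.4 -0.4  1.6] q [ 0.01 -0.    1.94 -0.    1.2   0.87] t 9.3333
[-0.1456787   0.09107584 -0.04699378]
```

```bash
python3 -m handwheel '[{"tx":0,"ty":0,"tz":0,"roll":-0.12},{"tx":0,"ty":0,"tz":0,"roll":-0.12},{"tx":0,"ty":0,"tz":0,"roll":-0.12},{"tx":0,"ty":0,"tz":0,"roll":-0.12},{"tx":0,"ty":0,"tz":0,"roll":-0.12},{"tx":0,"ty":0,"tz":0,"roll":-0.12},{"tx":0,"ty":0,"tz":0,"roll":-0.12},{"tx":0,"ty":0,"tz":0,"roll":-0.12},{"tx":0,"ty":0,"tz":0,"roll":-0.12},{"tx":0,"ty":0,"tz":0,"roll":-0.12},{"tx":0,"ty":0,"tz":0,"roll":-0.12},{"tx":0,"ty":0,"tz":0,"roll":-0.12}]'
python3 -c "
from h import *
tool_to([.535,.0815,.076]);print(ctrl.get_obs()['wrist_torque'])"
python3 -m handwheel '[{"tx":0,"ty":0,"tz":0,"roll":-0.06},{"tx":0,"ty":0,"tz":0,"roll":-0.06},{"tx":0,"ty":0,"tz":0,"roll":0},{"tx":0,"ty":0,"tz":0,"roll":0}]'
python3 -c "
from h import *
tool_to([.535,.0815,.076]);print(ctrl.get_obs()['wrist_torque'])"
```

```text
t: 10.33
tool_pos: [0.5356, 0.0809, 0.0776]
tool_rot: [1.482, 2.765, 0.003]
contact_force: [2.8, -2.4, 2.9]
opening: 0.0138
grip_force: 31.9
yaw 123.61 z [ 0.005 -0.    -1.   ] to go mm [ 0.8 -0.1  1.6] q [ 0.01 -0.    1.94 -0.    1.2  -0.57] t 10.3333
[-0.07467505 -0.29313093 -0.01612321]
t: 10.67
tool_pos: [0.5356, 0.0809, 0.0776]
tool_rot: [1.324, 2.844, 0.003]
contact_force: [3.9, -2.0, 5.8]
opening: 0.0132
grip_force: 32.1
yaw 130.09 z [ 0.005 -0.    -1.   ] to go mm [ 0.8 -0.1  1.6] q [ 0.01 -0.    1.94 -0.    1.2  -0.69] t 10.6667
[-0.19268566 -0.48245256  0.06545985]
```

```bash
for i in 1; do :; done; python3 -m handwheel '[{"tx":0,"ty":0,"tz":0,"roll":-0.04},{"tx":0,"ty":0,"tz":0,"roll":0},{"tx":0,"ty":0,"tz":0,"roll":0}]'
python3 -c "
from h import *
tool_to([.535,.0815,.076]);print(ctrl.get_obs()['wrist_torque'])"
python3 -m handwheel '[{"tx":0,"ty":0,"tz":0,"roll":-0.04},{"tx":0,"ty":0,"tz":0,"roll":0},{"tx":0,"ty":0,"tz":0,"roll":0}]'
python3 -c "
from h import *
tool_to([.535,.0815,.076]);print(ctrl.get_obs()['wrist_torque'])"
```

```text
t: 10.92
tool_pos: [0.5356, 0.0809, 0.0776]
tool_rot: [1.268, 2.869, 0.003]
contact_force: [4.3, -1.3, 6.1]
opening: 0.0131
grip_force: 32.1
yaw 132.33 z [ 0.005 -0.    -1.   ] to go mm [ 0.9 -0.1  1.6] q [ 0.01 -0.    1.94 -0.    1.2  -0.73] t 10.9167
[-0.09561725 -0.42777416 -0.04917615]
t: 11.17
tool_pos: [0.5357, 0.0809, 0.0776]
tool_rot: [1.214, 2.893, 0.004]
contact_force: [3.4, -1.0, 5.9]
opening: 0.0133
grip_force: 41.7
yaw 134.45 z [ 0.005  0.    -1.   ] to go mm [ 0.9 -0.1  1.6] q [ 0.01 -0.    1.94  0.    1.2  -0.76] t 11.1667
[-0.17490664 -0.48845427 -0.95823228]
```

The stop is met: -0.96 N m at yaw 134.5, against about 0 at 132.3. Now clockwise to the sixth rest, at yaw about 23.

```bash
python3 -m handwheel '[{"tx":0,"ty":0,"tz":0,"roll":0.12},{"tx":0,"ty":0,"tz":0,"roll":0.12},{"tx":0,"ty":0,"tz":0,"roll":0.12},{"tx":0,"ty":0,"tz":0,"roll":0.12},{"tx":0,"ty":0,"tz":0,"roll":0.12},{"tx":0,"ty":0,"tz":0,"roll":0.12},{"tx":0,"ty":0,"tz":0,"roll":0.12},{"tx":0,"ty":0,"tz":0,"roll":0.12},{"tx":0,"ty":0,"tz":0,"roll":0.12},{"tx":0,"ty":0,"tz":0,"roll":0.12},{"tx":0,"ty":0,"tz":0,"roll":0.12},{"tx":0,"ty":0,"tz":0,"roll":0.12}]'
python3 -m handwheel '[{"tx":0,"ty":0,"tz":0,"roll":0.1},{"tx":0,"ty":0,"tz":0,"roll":0.1},{"tx":0,"ty":0,"tz":0,"roll":0.1},{"tx":0,"ty":0,"tz":0,"roll":0.1},{"tx":0,"ty":0,"tz":0,"roll":0.09},{"tx":0,"ty":0,"tz":0,"roll":0},{"tx":0,"ty":0,"tz":0,"roll":0}]'
python3 -c "
from h import *
tool_to([.535,.0815,.076]);print(ctrl.get_obs()['wrist_torque'])"
```

```text
t: 12.17
tool_pos: [0.5349, 0.0809, 0.0776]
tool_rot: [2.824, 1.372, 0.004]
contact_force: [1.0, -1.9, 8.2]
opening: 0.0136
grip_force: 32.4
t: 12.75
tool_pos: [0.5348, 0.0811, 0.0775]
tool_rot: [3.072, 0.654, 0.004]
contact_force: [1.2, -1.3, 8.8]
opening: 0.0134
grip_force: 32.5
yaw 24.03 z [ 0.003  0.    -1.   ] to go mm [ 0.3 -0.3  1.5] q [ 0.01 -0.    1.94 -0.    1.2   1.16] t 12.75
[-0.09821249 -0.05722533 -0.14190963]
```

```bash
python3 -m handwheel '[{"tx":0,"ty":0,"tz":0,"roll":0.02},{"tx":0,"ty":0,"tz":0,"roll":0},{"tx":0,"ty":0,"tz":0,"roll":0}]'
python3 -c "
from h import *
tool_to([.535,.0815,.076]);print(ctrl.get_obs()['wrist_torque'])"
python3 -m handwheel '[{"tx":0,"ty":0,"tz":0,"roll":0},{"tx":0,"ty":0,"tz":0,"roll":0},{"tx":0,"ty":0,"tz":0,"roll":0},{"tx":0,"ty":0,"tz":0,"roll":0},{"tx":0,"ty":0,"tz":-20,"roll":0},{"tx":0,"ty":0,"tz":-35,"roll":0},{"tx":0,"ty":0,"tz":-35,"roll":0},{"tx":0,"ty":0,"tz":-35,"roll":0},{"tx":0,"ty":0,"tz":0,"roll":0},{"tx":0,"ty":0,"tz":0,"roll":0},{"tx":0,"ty":0,"tz":0,"roll":0}]' 45
python3 - <<'E'
from h import *
tool_to([.533,.083,.08])
im,d=optics.get_image('wrist'); cv2.imwrite('pics/w4.png',cv2.resize(im[100:310,140:420,::-1],None,fx=2.8,fy=2.8,interpolation=cv2.INTER_CUBIC))
E
```

```text
t: 13.0
tool_pos: [0.5348, 0.0811, 0.0776]
tool_rot: [3.078, 0.624, 0.004]
contact_force: [-0.1, 0.6, 7.9]
opening: 0.0128
grip_force: 32.5
yaw 22.91 z [ 0.003 -0.    -1.   ] to go mm [ 0.3 -0.3  1.6] q [ 0.01 -0.    1.94 -0.    1.2   1.18] t 13.0
[-0.13532206 -0.00686933  0.00091058]
t: 13.92
tool_pos: [0.533, 0.0811, 0.1998]
tool_rot: [-3.078, -0.627, 0.002]
contact_force: [0.7, 0.8, -0.7]
opening: 0.0452
grip_force: 0.0
yaw 23.01 z [-0.001  0.    -1.   ] to go mm [  0.9  -1.6 119.8] q [ 0.01 -0.13  1.84  0.    1.43  1.18] t 13.9167
```

View pics/w4.png

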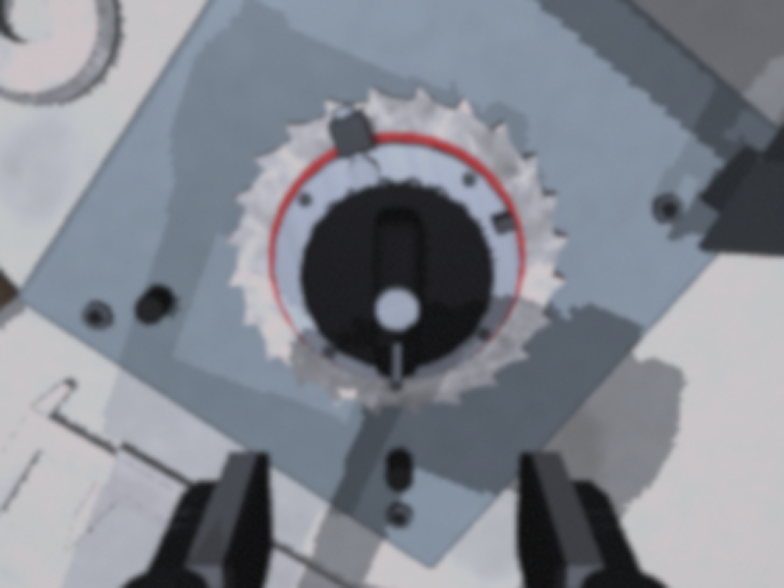

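The hood is open and clear. The pointer at crop (397,365) is in line with tool yaw 23°, which is 108° from the stop, and the torque there was zero before I let go. That is the sixth rest, so I'm handing in.

```bash
python3 -c "
from station import ctrl
print(ctrl.finish_job())"
```

```text
the job is handed in; nothing more can be done
None
```

The job is handed in: the hood stays open by itself, the dial was turned back to its stop and then clockwise six clicks, and it rests there with the gripper clear and the loose items not touched; the hand-in returned no verdict.

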